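Close up the gift crate and add the candle jar

ROBOT

A 7-joint arm with a two-finger parallel gripper is mounted at the origin on the work surface. World frame = base frame: x ahead of the robot, y to its left, z up, the work surface at z = 0. Lengths are in m, angles in rad, forces in N, time in s.
With the tool pointing down it reaches from about 0.425 to 0.925 m from the base axis. Payload 6.8 kg.
Tool frame: the origin (TCP) lies midway between the tips of the shut fingers; the grasp point (between the pads) lies 19 mm behind it; z points along the fingers, y is the line along which they close (so a half turn about z gives the same grasp; the last joint's range is limited). The gripper opens to 85 mm and grips with 20 to 120 N. Pads are 22 mm wide; open, the fingers measure 114 mm over their backs; the gripper's body (76 mm by 85 mm) begins 54 mm behind the grasp point. The pads swing forward as they close: fully open they stand 13 mm farther back than shut.
Start: joints at [-1.445, 0.477, 0.022, 1.555, -0.011, 1.109, -0.083], TCP at [0.156, 0.657, 0.231] pointing down, gripper open.
Joint ranges: [-2.96, 2.96], [-0.34, 2.1], [-1.41, 1.46], [0.24, 2.44], [-1.37, 4.51], [0.17, 1.92], [-2.96, 2.96]. Speed limits (rad/s): [2.39, 2.39, 3.14, 3.14, 3.14, 3.14, 3.14].

INTERFACE

Orientations are given as a unit quaternion [w, x, y, z].
In Python, from station import * gives the robot as it stands. The module is installed in compiled form; this text tells all that it offers.
- The arm moves only by the shell command python3 -m jog 'ROWS' [OPENING] [FORCE]. ROWS is JSON, a list of rows, each an object of numbers: "x", "y", "z": the shift along the tool's x, y, z in m; "ax", "ay", "az": the turn, a rotation vector about the tool's x, y, z in rad. In form: [{"x": .., "y": .., "z": .., "ax": .., "ay": .., "az": ..}, ...]. A call has 1 to 12 rows; each row is the pose to reach, as a shift and turn from the pose commanded when the call began, along the tool's axes at that moment; what a row does not reach only later rows make up. A row lasts 1/10 s, in which the tool goes at most 50 mm and 8.59 degrees, less where a joint would pass 70% of its speed; a pose out of reach is approached as far as the arm can. A call with a gripper value outside its range is refused whole. OPENING is the opening, from 0 (shut) to 1 (fully open), set as the call begins (- or left out, the last holds). The fingers move at their own pace and stop on an object; FORCE is the grip in N (left out, the last holds). Time passes only in rows, so rows that repeat a pose let the fingers close. It gives the time, the measured TCP pose, the force, the opening and the grip force at its end, in the units of the state.
- get_obs(): the state, without advancing time (a new reading comes with each control period).
- read_camera(name): name is "scene" or "top" or "wrist"; returns the picture (400x640x3 uint8, red, green, blue); there is no depth.
- camera_params(name): a dict with "K" (3x3 intrinsics, pixels), "origin" and "attitude" of the camera in the world. Camera axes: x right, y up, looking along -z (the intrinsics and any distortion apply to the point x, -y, -z); pixel columns grow to the right and rows downward; lengths in m; the calibration is good to about 2 mm. A picture is of the moment at which its call begins: read the wrist's pose just before it. camera_params takes no time and is no camera call; for the wrist camera it gives the pose at the moment of the call.
- hand_in(): hands the job in; it is judged then, once.
The state is a dict: "t": time; "q": joint angles; "joint_vel": joint speeds; "joint_torque": joint torques, N m; "eef_pos": TCP position; "tool_rot": TCP orientation; "contact_force": force on the tool from outside, world axes, zero at the start; "torque": the same for the moment, N m; "gripper_width": opening from 0.0 (shut) to 1.0 (fully open); "grasp_force": force on a finger pad.
Only numpy, scipy, OpenCV 4.12 (cv2) and the standard library are available. Lean on these libraries where they do the work, as an engineer would, in place of code of your own. Each camera call takes 0.05 s, during which the arm holds its last target. There are 200 camera calls.

TASK

Finish packing the small wooden gift crate: the soap carton and the round tin in it stand too far apart, so slide them along the crate until there is one space big enough, and stand the wooden-lidded candle jar in that space, gently since it is glass. In the end all three must stand upright on the crate's floor, side by side in one row, with nothing leaning or perched on a rim; leave the other goods on the counter where they are.

Things in the scene. Friction and masses are not known exactly. Their poses are not given: they have to be found in the camera images.
- crate: Shallow open wooden crate that does not move, standing on the counter, yaw up to 0.3 rad either way. Origin: centre of its underside, on the counter. Its y axis runs along its length, its x axis across, z up. Outside 108 (x) by 248 (y) by 31 high; walls 8 thick, floor 6 thick; inside 92 by 232, rim 31 above the counter. Carton, tin and jar fit in one row along y with 16 to spare in all; at the start no single gap is over 50 wide, so the jar does not fit in anywhere.
- carton_mid (a point): Brown cardboard soap carton with a paper band, standing in the crate; 84 along its x (across the crate), 78 along its y, 56 high, so it stands 31 above the rim; 0.28 kg or so. Too big to grasp in either direction; it slides when pushed level, a few newtons. The point is its centre, half-way up; z up.
- tin_mid (a point): Plain aluminium round tin standing in the crate, diameter 78, 56 high, so it stands 31 above the rim; 0.3 kg or so. Too wide to grasp; slides when pushed level, a few newtons. It may be at either end of the crate, with the carton at the other. The point is its centre, half-way up; z up.
- jar_mid (a point): Amber glass candle jar with a flat wooden lid and a paper label all round, a straight cylinder of diameter 60, 100 high, 0.3 kg or so, standing on the counter on the side of the crate towards +y, at one of three places that it shares with the mug and the lotion bottle. The point is its centre, half-way up (50 above its underside); z along its axis, up.
- mug: White mug, bystander: diameter 76, 85 high, handle to its +y. Origin: centre of its underside.
- lotion: White lotion bottle with a black cap, bystander: diameter 48, 105 high. Origin: centre of its underside.
- soap: Bar of pale marbled soap, bystander, at the -y side of the crate: 55 by 80, 26 high. Origin: centre of its underside.
- dish: Small blue bowl, bystander, beyond the crate: diameter 96, 30 high. Origin: centre of its underside.
- giftbox: White gift box with grey lid, bystander: 74 by 74, 54 high. Origin: centre of its underside.
There are look-alikes about, which are no part of the job. What is shaped like the part that bears carton_mid but black or yellow is not meant. Leave any blue look-alike of the part that bears jar_mid alone.

How it is judged:
At the end, for the whole second after the job is handed in: Jar, carton and tin all stand inside the crate: each whole between the crate's walls (3 mm allowance), each underside within 4 mm of the crate's floor, upright within 0.08 rad, and at rest (x of jar_mid in the frame of crate between -0.019 and 0.019 m and y of jar_mid in the frame of crate between -0.089 and 0.089 m and z of jar_mid in the frame of crate between 0.052 and 0.06 m and angle between each of jar_mid, carton_mid, tin_mid's own z axis and vertical below 0.08 rad and linear speed of each of jar, carton, tin below 0.015 m/s and x of carton_mid in the frame of crate between -0.007 and 0.007 m and y of carton_mid in the frame of crate between -0.08 and 0.08 m and z of carton_mid in the frame of crate between 0.03 and 0.038 m and x of tin_mid in the frame of crate between -0.01 and 0.01 m and y of tin_mid in the frame of crate between -0.08 and 0.08 m and z of tin_mid in the frame of crate between 0.03 and 0.038 m); the robot touches nothing.
It fails at once if the glass jar is knocked hard against the crate (over 60 N) (contact force between jar and crate above 60 N).
It fails at once if the glass jar is dropped (it falls freely from more than about 20 mm) (contact force between jar and anything else below 0.05 N and linear speed of jar above 0.6 m/s).
It fails at once if the glass jar is toppled (angle between jar_mid's own z axis and vertical above 0.8 rad).
It fails at once if another item on the counter is moved by more than 40 mm or toppled (distance of any of mug, lotion, soap, dish, giftbox from where it was at the start of the episode above 0.04 m or angle between any of mug, lotion, soap, dish, giftbox's own z axis and vertical above 0.5 rad).
It also fails if it takes over 58 s, if anything falls off the work surface, if the arm or the gripper's body presses on something with over 40 N, if the wrist force passes 120 N, or if a joint passes its speed limit or range.

## Working session

There is one attempt and no reset: what is moved stays moved. The work goes in short steps, Python scripts to look and compute and a shell command to move; the robot and the scene stay as the last step left them, time stands still between calls to the robot, and variables do not carry over. Pictures are saved under pics/ and viewed, at most 10 in all, crops included, and the job is handed in when it is done.

```bash
mkdir -p pics; python3 - <<'E'
from station import *
import cv2,numpy as np
np.set_printoptions(precision=4,suppress=True)
for n in("top","scene"):
    cv2.imwrite(f"pics/{n}0.png",read_camera(n)[:,:,::-1])
    print(n,camera_params(n))
o=get_obs();print(o)
E
```

```text
top {'K': array([[416.9121,   0.    , 317.694 ],
       [  0.    , 416.9121, 202.9919],
       [  0.    ,   0.    ,   1.    ]]), 'origin': array([ 0.4963, -0.0312,  1.3206]), 'attitude': array([-0.7049, -0.0275,  0.0132,  0.7087])}
scene {'K': array([[386.0289,   0.    , 318.6411],
       [  0.    , 386.0289, 205.3775],
       [  0.    ,   0.    ,   1.    ]]), 'origin': array([0.9702, 0.3984, 0.739 ]), 'attitude': array([0.3412, 0.1358, 0.3308, 0.8693])}
{'t': 0.1, 'q': array([-1.4451,  0.4777,  0.0224,  1.5564, -0.0115,  1.1093, -0.0831]), 'joint_vel': array([-0.0015, -0.0029, -0.0004, -0.0029,  0.0006, -0.0007,  0.0009]), 'joint_torque': array([  0.0041, -59.7761,   1.6132, -28.1955,   0.0128,   0.0051,
        -0.    ]), 'eef_pos': array([0.1563, 0.6561, 0.2304]), 'tool_rot': array([-0.    ,  0.1166,  0.9932, -0.0008]), 'contact_force': array([0.437 , 0.0254, 0.2674]), 'torque': array([ 0.0662, -0.0175,  0.043 ]), 'grasp_force': 0.0, 'gripper_width': 0.9972332910431473}
```

View pics/top0.png

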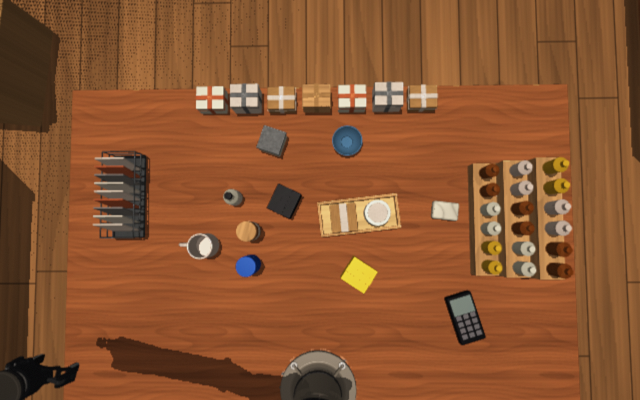

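View pics/scene0.png

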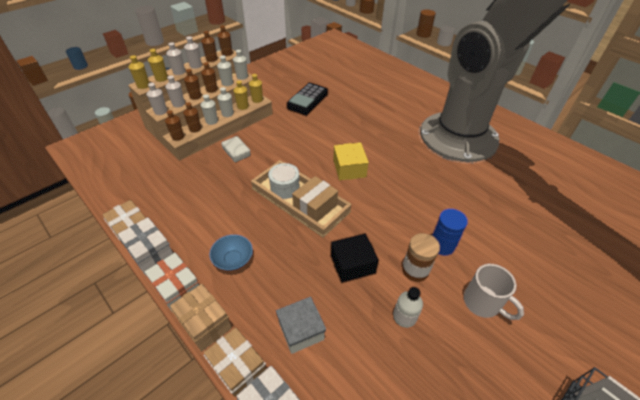

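The top view shows the crate around (359,215), with the carton at about (345,217) and the tin at (377,212). The wooden-lidded jar is at (248,231), next to a blue look-alike at (248,265), the mug at (203,246), the lotion at (232,197) and the black box at (284,201). Next I'll measure these and zoom in.

```bash
cat > h.py <<'E'
from station import *
import cv2,numpy as np
from scipy.spatial.transform import Rotation as R
np.set_printoptions(precision=4,suppress=True)
def rot(q): return R.from_quat(np.r_[q[1:],q[0]]).as_matrix()
def cast(c,uv,z):
    uv=np.atleast_2d(uv).astype(float); d=np.c_[uv,np.ones(len(uv))]@np.linalg.inv(c["K"]).T
    d=(d*[1,-1,-1])@rot(c["attitude"]).T; o=c["origin"]
    return o+d*((z-o[2])/d[:,2])[:,None]
def proj(c,P):
    p=(np.atleast_2d(P)-c["origin"])@rot(c["attitude"])*[1,-1,-1]; p=p@c["K"].T
    return p[:,:2]/p[:,2:]
E
python3 - <<'E'
from h import *
c=camera_params("top"); im=cv2.imread("pics/top0.png"); hsv=cv2.cvtColor(im,cv2.COLOR_BGR2HSV)
x0,y0=310,185
cr=cv2.resize(im[185:245,225:410],None,fx=4.3,fy=4.3,interpolation=cv2.INTER_CUBIC); cv2.imwrite("pics/crop.png",cr)
for u,v in[(248,231),(248,265),(345,217),(377,212),(284,201),(330,217),(382,203),(300,231)]: print(u,v,hsv[v,u])
print("jar lid",cast(c,(248,231),.1),"crate",cast(c,(359,215),.031),"tin",cast(c,(377,212),.062),"carton",cast(c,(345,217),.062))
E
```

```text
248 231 [ 16 144 199]
248 265 [110 179 187]
345 217 [ 16  46 221]
377 212 [ 15  46 220]
284 201 [ 6 25 52]
330 217 [ 18 136 185]
382 203 [ 24  23 231]
300 231 [ 11 180 163]
jar lid [[0.4857 0.1982 0.1   ]] crate [[ 0.5329 -0.1326  0.031 ]] tin [[ 0.5407 -0.1843  0.062 ]] carton [[ 0.5262 -0.0879  0.062 ]]
```

View pics/crop.png

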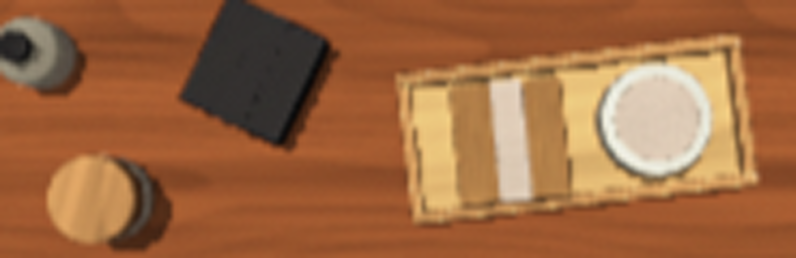

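The crop shows, from left to right: the carton's +y gap, the carton, the middle gap, the tin and a narrow end gap. Pushing both towards -y should leave a gap of about 76 mm at the +y end. Next: precise measurements.

```bash
cat > m.py <<'E'
from h import *
def crate_pose(c,im):
    hsv=cv2.cvtColor(im,cv2.COLOR_BGR2HSV)
    # crate quad: anything not counter-red, around crate centre
    m=((hsv[...,0]>=14)&(hsv[...,0]<=35)|(hsv[...,1]<90)).astype(np.uint8); m[hsv[...,2]<120]=0
    w=np.zeros_like(m); w[185:245,312:408]=m[185:245,312:408]
    w=cv2.morphologyEx(w,cv2.MORPH_CLOSE,np.ones((5,5)))
    k=max(cv2.findContours(w,0,1)[0],key=cv2.contourArea)
    P=cast(c,k[:,0],.031)[:,:2]
    return cv2.minAreaRect((P*1000).astype(np.float32)),cv2.boundingRect(k)
E
python3 - <<'E'
from m import *
c=camera_params("top"); im=cv2.imread("pics/top0.png"); hsv=cv2.cvtColor(im,cv2.COLOR_BGR2HSV)
print("crate",crate_pose(c,im))
# jar lid
def blob(mask,x0,y0,x1,y1,z):
    w=np.zeros(mask.shape,np.uint8); w[y0:y1,x0:x1]=mask[y0:y1,x0:x1]
    k=max(cv2.findContours(w,0,1)[0],key=cv2.contourArea)
    P=cast(c,k[:,0],z)[:,:2]*1000
    ce,r=cv2.minEnclosingCircle(P.astype(np.float32)); 
    print(cv2.boundingRect(k),"circ",np.array(ce),r,"rect",cv2.minAreaRect(P.astype(np.float32)))
lid=(hsv[...,0]>=13)&(hsv[...,0]<22)&(hsv[...,2]>150)
print("lid");blob(lid,230,215,268,250,.1)
print("tin");blob((hsv[...,1]<80)&(hsv[...,2]>150),360,194,396,230,.062)
print("band");blob((hsv[...,1]<80)&(hsv[...,2]>150),325,194,360,235,.062)
print("brown");blob((hsv[...,1]>100)&(hsv[...,2]<200)&(hsv[...,0]>=13),325,203,362,232,.062)
print(hsv[215,318:404].tolist())
E
```

```text
crate (((533.9566040039062, -131.00335693359375), (109.90461730957031, 247.91329956054688), 6.379384994506836), (317, 193, 84, 44))
lid
(236, 221, 20, 21) circ [486.5131 205.9472] 30.394271850585938 rect ((485.8196716308594, 205.56381225585938), (58.6191520690918, 55.9418830871582), 0.22633107006549835)
tin
(364, 200, 27, 26) circ [ 539.9093 -184.212 ] 40.127567291259766 rect ((539.291015625, -184.36349487304688), (78.10749053955078, 75.3283920288086), 89.65376281738281)
band
(339, 203, 10, 29) circ [525.9315 -85.8516] 42.59629821777344 rect ((525.5634765625, -82.98587799072266), (84.55358123779297, 21.698951721191406), 4.934955596923828)
brown
(325, 203, 16, 29) circ [526.4773 -50.2323] 47.8623046875 rect ((526.5397338867188, -50.94658660888672), (88.23955535888672, 39.66532516479492), 4.9965643882751465)
[[13, 165, 168], [15, 144, 207], [17, 138, 218], [17, 140, 162], [18, 127, 223], [19, 120, 235], [20, 121, 234], [19, 121, 234], [19, 120, 233], [19, 120, 233], [19, 121, 234], [19, 123, 234], [17, 139, 174], [16, 151, 166], [15, 153, 172], [15, 152, 173], [16, 152, 178], [16, 152,
[... 360 characters left out ...]
, 237], [20, 119, 236], [20, 118, 236], [20, 117, 237], [20, 118, 238], [18, 115, 193], [19, 63, 122], [25, 25, 184], [27, 20, 234], [28, 16, 236], [18, 37, 212], [16, 47, 217], [16, 47, 219], [15, 46, 218], [15, 45, 219], [16, 45, 219], [15, 46, 220], [16, 45, 219], [15, 45, 222], [16, 46, 221], [15, 45, 221], [15, 45, 220], [16, 45, 220], [16, 45, 222], [15, 45, 221], [16, 46, 222], [16, 46, 221], [16, 45, 222], [16, 45, 221], [21, 30, 227], [26, 19, 231], [30, 17, 231], [18, 79, 217], [18, 124, 225], [18, 127, 223], [18, 128, 220], [18, 127, 219], [18, 135, 179], [16, 145, 118], [16, 143, 203], [16, 142, 213], [14, 156, 182], [11, 174, 163], [11, 181, 161], [11, 179, 161], [11, 179, 162]]
```

```bash
cat >> h.py <<'E'
C=np.array([.534,-.131]); A=np.radians(6.4); X=np.array([np.cos(A),np.sin(A)]); Y=np.array([-np.sin(A),np.cos(A)])
def cr(x,y): return C+x*X+y*Y
def fc(p): d=np.array(p)[:2]-C; return np.array([d@X,d@Y])
def go(p,z,yaw=A):   # tool pointing down, tool y at world angle yaw
    o=get_obs(); M=rot(o["tool_rot"]); G=np.c_[[np.sin(-yaw)*-1*-1,np.cos(yaw),0],[np.cos(yaw),np.sin(yaw),0],[0,0,-1]]
    print("tool y",np.degrees(np.arctan2(M[1,1],M[0,1])),"det",np.linalg.det(G))
    print("target",p,z,"shift",M.T@(np.r_[p,z]-o["eef_pos"]),"turn",R.from_matrix(M.T@G).as_rotvec())
E
sed -i 's/np.sin(-yaw)\*-1\*-1/-np.sin(yaw)/' h.py
python3 -c "
from h import *
go(cr(0,.15),.23); go(cr(-.003,.15),.037)"
```

```text
tool y 76.60523155019861 det 1.0
target [0.5173 0.0181] 0.23 shift [-0.499  -0.5371  0.0014] turn [-0.0013  0.0011  1.2253]
tool y 76.60523155019861 det 1.0
target [0.5143 0.0177] 0.037 shift [-0.4961 -0.5378  0.1944] turn [-0.0013  0.0011  1.2253]
```

```bash
python3 -m jog '[{"x":-0.25,"y":-0.27,"az":0.6},{"x":-0.25,"y":-0.27,"az":0.6},{"x":-0.25,"y":-0.27,"az":0.6},{"x":-0.25,"y":-0.27,"az":0.6},{"x":-0.25,"y":-0.27,"az":0.6},{"x":-0.25,"y":-0.27,"az":0.6},{"x":-0.25,"y":-0.27,"az":0.6},{"x":-0.25,"y":-0.27,"az":0.6},{"x":-0.499,"y":-0.537,"az":1.225},{"x":-0.499,"y":-0.537,"az":1.225},{"x":-0.499,"y":-0.537,"az":1.225},{"x":-0.499,"y":-0.537,"az":1.225}]' 0.5 20; python3 -c "
from h import *
go(cr(-.003,.15),.1)"
```

```text
tool y 76.60523155019861 det 1.0
target [0.5143 0.0177] 0.1 shift [-0.4961 -0.5379  0.1314] turn [-0.0013  0.0011  1.2253]validation failed for argument at $[0]...
```

```bash
python3 -m jog '[{"x":-0.03,"y":-0.03,"z":0,"ax":0,"ay":0,"az":0.1}]' 0.5 20; python3 -c "
from h import *
go(cr(-.003,.15),.23)"
```

```text
t: 0.2
eef_pos: [0.1736, 0.6236, 0.2302]
tool_rot: [-0.002, 0.163, 0.987, 0.001]
contact_force: [-0.7, 0.2, 0.9]
gripper_width: 0.859
grasp_force: 0.0
tool y 71.24026598778951 det 1.0
target [0.5143 0.0177] 0.23 shift [-0.5175 -0.4641 -0.0018] turn [-0.0016 -0.0033  1.1317]
```

```bash
python3 -m jog '[{"x":-0.26,"y":-0.23,"z":0,"ax":0,"ay":0,"az":0.57},{"x":-0.26,"y":-0.23,"z":0,"ax":0,"ay":0,"az":0.57},{"x":-0.26,"y":-0.23,"z":0,"ax":0,"ay":0,"az":0.57},{"x":-0.26,"y":-0.23,"z":0,"ax":0,"ay":0,"az":0.57},{"x":-0.26,"y":-0.23,"z":0,"ax":0,"ay":0,"az":0.57},{"x":-0.26,"y":-0.23,"z":0,"ax":0,"ay":0,"az":0.57},{"x":-0.26,"y":-0.23,"z":0,"ax":0,"ay":0,"az":0.57},{"x":-0.51,"y":-0.46,"z":0,"ax":0,"ay":0,"az":1.13},{"x":-0.51,"y":-0.46,"z":0,"ax":0,"ay":0,"az":1.13},{"x":-0.51,"y":-0.46,"z":0,"ax":0,"ay":0,"az":1.13},{"x":-0.51,"y":-0.46,"z":0,"ax":0,"ay":0,"az":1.13},{"x":-0.51,"y":-0.46,"z":0,"ax":0,"ay":0,"az":1.13}]' 0.5 20; python3 -c "
from h import *
go(cr(-.003,.15),.1)"
```

```text
t: 1.4
eef_pos: [0.4676, 0.096, 0.2314]
tool_rot: [-0.0, 0.669, 0.743, 0.0]
contact_force: [-0.0, 0.0, -0.8]
gripper_width: 0.496
grasp_force: 0.0
tool y 5.966710658497496 det 1.0
target [0.5143 0.0177] 0.1 shift [-0.0827  0.0383  0.1313] turn [ 0.0001 -0.0005 -0.0076]
```

```bash
python3 -m jog '[{"x":-0.04,"y":0.02,"z":0.03,"ax":0,"ay":0,"az":-0.008},{"x":-0.083,"y":0.038,"z":0.06,"ax":0,"ay":0,"az":-0.008},{"x":-0.083,"y":0.038,"z":0.1,"ax":0,"ay":0,"az":-0.008},{"x":-0.083,"y":0.038,"z":0.14,"ax":0,"ay":0,"az":-0.008},{"x":-0.083,"y":0.038,"z":0.175,"ax":0,"ay":0,"az":-0.008},{"x":-0.083,"y":0.038,"z":0.19,"ax":0,"ay":0,"az":-0.008},{"x":-0.083,"y":0.038,"z":0.193,"ax":0,"ay":0,"az":-0.008},{"x":-0.083,"y":0.038,"z":0.193,"ax":0,"ay":0,"az":-0.008}]'; python3 -c "
from h import *
o=get_obs();print(fc(o['eef_pos']))
go(cr(-.002,.065),.037)"
```

```text
t: 2.2
eef_pos: [0.5138, 0.0192, 0.0382]
tool_rot: [-0.0, 0.665, 0.747, -0.0]
contact_force: [-0.4, 0.5, 0.7]
gripper_width: 0.502
grasp_force: 0.0
[-0.0034  0.1515]
tool y 6.580459588826124 det 1.0
target [ 0.5248 -0.0666] 0.037 shift [-0.0865  0.0011  0.0012] turn [-0.0008  0.0002  0.0031]
```

Pushing slowly: about 50 mm to reach contact, then in small increments.

```bash
python3 -m jog '[{"x":-0.015,"y":0,"z":0,"ax":0,"ay":0,"az":0.003},{"x":-0.03,"y":0,"z":0,"ax":0,"ay":0,"az":0.003},{"x":-0.045,"y":0,"z":0,"ax":0,"ay":0,"az":0.003},{"x":-0.05,"y":0,"z":0,"ax":0,"ay":0,"az":0.003},{"x":-0.055,"y":0,"z":0,"ax":0,"ay":0,"az":0.003},{"x":-0.06,"y":0,"z":0,"ax":0,"ay":0,"az":0.003},{"x":-0.065,"y":0.001,"z":0,"ax":0,"ay":0,"az":0.003},{"x":-0.07,"y":0.001,"z":0,"ax":0,"ay":0,"az":0.003},{"x":-0.075,"y":0.001,"z":0,"ax":0,"ay":0,"az":0.003},{"x":-0.08,"y":0.001,"z":0,"ax":0,"ay":0,"az":0.003},{"x":-0.082,"y":0.001,"z":0,"ax":0,"ay":0,"az":0.003},{"x":-0.082,"y":0.001,"z":0,"ax":0,"ay":0,"az":0.003}]'; python3 -c "
from h import *
o=get_obs();print(fc(o['eef_pos']))"
```

```text
t: 3.4
eef_pos: [0.5244, -0.062, 0.0383]
tool_rot: [-0.0, 0.666, 0.746, 0.0]
contact_force: [-0.5, 2.8, 3.3]
gripper_width: 0.504
grasp_force: 1.9
[-0.0019  0.0696]
```

```bash
python3 -m jog '[{"x":-0.004,"y":0,"z":0,"ax":0,"ay":0,"az":0},{"x":-0.007,"y":0,"z":0,"ax":0,"ay":0,"az":0},{"x":-0.01,"y":0,"z":0,"ax":0,"ay":0,"az":0},{"x":-0.013,"y":0,"z":0,"ax":0,"ay":0,"az":0},{"x":-0.015,"y":0,"z":0,"ax":0,"ay":0,"az":0},{"x":-0.015,"y":0,"z":0,"ax":0,"ay":0,"az":0}]'; python3 - <<'E'
from h import *
o=get_obs();print(fc(o['eef_pos']))
cv2.imwrite("pics/top1.png",cv2.resize(read_camera("top")[170:260,225:425,::-1],None,fx=4,fy=4,interpolation=cv2.INTER_CUBIC))
E
```

```text
t: 4.0
eef_pos: [0.5258, -0.0768, 0.0382]
tool_rot: [-0.0, 0.666, 0.746, -0.0]
contact_force: [0.6, 4.5, 3.3]
gripper_width: 0.501
grasp_force: 2.2
[-0.0021  0.0548]
```

View pics/top1.png

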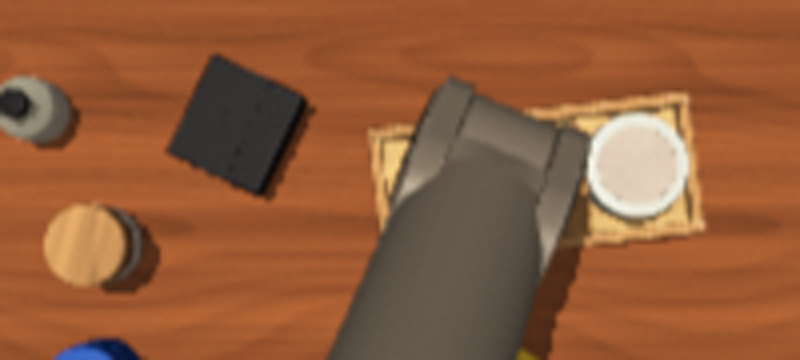

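The tin (638,165) is almost at the -y wall, and the arm hides the carton. I'll push on gently until the force rises.

```bash
python3 -m jog '[{"x":-0.002,"y":0,"z":0,"ax":0,"ay":0,"az":0},{"x":-0.003,"y":0,"z":0,"ax":0,"ay":0,"az":0},{"x":-0.003,"y":0,"z":0,"ax":0,"ay":0,"az":0}]';python3 -m jog '[{"x":-0.001,"y":0,"z":0,"ax":0,"ay":0,"az":0},{"x":-0.001,"y":0,"z":0,"ax":0,"ay":0,"az":0}]'; python3 -c "
from h import *
o=get_obs();print(fc(o['eef_pos']))"
```

```text
t: 4.35
eef_pos: [0.5262, -0.0796, 0.0382]
tool_rot: [-0.0, 0.666, 0.746, 0.0]
contact_force: [-0.1, 4.3, 3.0]
gripper_width: 0.5
grasp_force: 2.4
t: 4.55
eef_pos: [0.5262, -0.0798, 0.0382]
tool_rot: [-0.001, 0.666, 0.746, 0.0]
contact_force: [-1.2, 7.0, 4.4]
gripper_width: 0.497
grasp_force: 3.6
[-0.0021  0.0518]
```

```bash
python3 -m jog '[{"x":-0.002,"y":0,"z":0,"ax":0,"ay":0,"az":0},{"x":-0.002,"y":0,"z":0,"ax":0,"ay":0,"az":0}]'; python3 -c "
from h import *
o=get_obs();print(fc(o['eef_pos']))"
```

```text
t: 4.75
eef_pos: [0.5261, -0.0797, 0.0382]
tool_rot: [-0.002, 0.666, 0.746, 0.001]
contact_force: [-2.3, 12.9, 6.9]
gripper_width: 0.501
grasp_force: 6.2
[-0.0021  0.0518]
```

```bash
python3 -m jog '[{"x":0.01,"y":0,"z":0,"ax":0,"ay":0,"az":0},{"x":0.04,"y":0,"z":0,"ax":0,"ay":0,"az":0},{"x":0.09,"y":0,"z":-0.03,"ax":0,"ay":0,"az":0},{"x":0.13,"y":0,"z":-0.08,"ax":0,"ay":0,"az":0},{"x":0.17,"y":0,"z":-0.12,"ax":0,"ay":0,"az":0},{"x":0.19,"y":0,"z":-0.16,"ax":0,"ay":0,"az":0},{"x":0.19,"y":0,"z":-0.16,"ax":0,"ay":0,"az":0}]' 1; python3 - <<'E'
from h import *
c=camera_params("top"); im=cv2.imread("pics/top0.png"); hsv=cv2.cvtColor(im,cv2.COLOR_BGR2HSV)
m=((hsv[...,0]>100)&(hsv[...,0]<125)&(hsv[...,1]>150)).astype(np.uint8); m[:,:230]=0;m[:240]=0;m[:,275:]=0
k=max(cv2.findContours(m,0,1)[0],key=cv2.contourArea);print("blue",cv2.boundingRect(k),cast(c,cv2.minEnclosingCircle(k)[0],.1))
print("lotion",cast(c,(229.5,196),.105)); print("mug",cast(c,(200,246),.085)); print("black",cast(c,(285,201),.056))
# jar cross-check in the scene view: lid mask vs predicted position
s=camera_params("scene"); si=cv2.imread("pics/scene0.png"); h2=cv2.cvtColor(si,cv2.COLOR_BGR2HSV)
m=((h2[...,0]>=13)&(h2[...,0]<22)&(h2[...,1]>100)&(h2[...,2]>120)).astype(np.uint8); w=np.zeros_like(m); w[225:285,400:445]=m[225:285,400:445]
k=max(cv2.findContours(w,0,1)[0],key=cv2.contourArea);print("lid scene",cv2.boundingRect(k), cv2.minEnclosingCircle(k))
a=np.linspace(0,6.28,40);rim=np.c_[.486+.03*np.cos(a),.206+.03*np.sin(a),0*a+.1]; q=proj(s,rim);print("pred top rim",q.min(0),q.max(0), "pred base",proj(s,[.486,.206,0]))
go(np.array([.486,.206]),.2)
E
```

```text
t: 5.45
eef_pos: [0.5068, 0.1083, 0.2014]
tool_rot: [0.001, 0.666, 0.746, 0.002]
contact_force: [1.0, -0.4, -0.8]
gripper_width: 1.002
grasp_force: 0.0
blue (236, 255, 25, 21) [[0.3857 0.1978 0.1   ]]
lotion [[0.5886 0.2523 0.105 ]]
mug [[0.4418 0.3438 0.085 ]]
black [[0.576  0.0938 0.056 ]]
lid scene (409, 233, 30, 28) ((423.5, 246.0), 15.403021812438965)
pred top rim [408.9704 231.5732] [438.5738 255.2419] pred base [[414.2289 269.6066]]
tool y 6.542460328916385 det 1.0
target [0.486 0.206] 0.2 shift [ 0.0995 -0.0096  0.0014] turn [ 0.005  -0.0007  0.0025]
```

The scene-view lid at (423,246) agrees with the predicted rim, so the jar is at (0.486, 0.206). Descending over it.

```bash
python3 -m jog '[{"x":0.05,"y":-0.005,"z":0,"ax":0,"ay":0,"az":0},{"x":0.1,"y":-0.01,"z":0,"ax":0.004,"ay":0,"az":0},{"x":0.1,"y":-0.01,"z":0,"ax":0.004,"ay":0,"az":0},{"x":0.1,"y":-0.01,"z":0.03,"ax":0.004,"ay":0,"az":0},{"x":0.1,"y":-0.01,"z":0.05,"ax":0.004,"ay":0,"az":0},{"x":0.1,"y":-0.01,"z":0.05,"ax":0.004,"ay":0,"az":0}]' 1; python3 - <<'E'
from h import *
go(np.array([.486,.206]),.045)
w=camera_params("wrist"); im=read_camera("wrist"); cv2.imwrite("pics/w1.png",im[:,:,::-1])
print(proj(w,[.486,.206,.1]))
E
```

```text
t: 6.05
eef_pos: [0.4828, 0.2024, 0.1458]
tool_rot: [-0.001, 0.667, 0.745, -0.004]
contact_force: [-0.4, -0.9, -0.5]
gripper_width: 0.998
grasp_force: 0.0
tool y 6.3746621637484 det 1.0
target [0.486 0.206] 0.045 shift [0.0036 0.0044 0.1008] turn [-0.0079  0.0036 -0.0004]
[[326.1461 221.7455]]
```

View pics/w1.png

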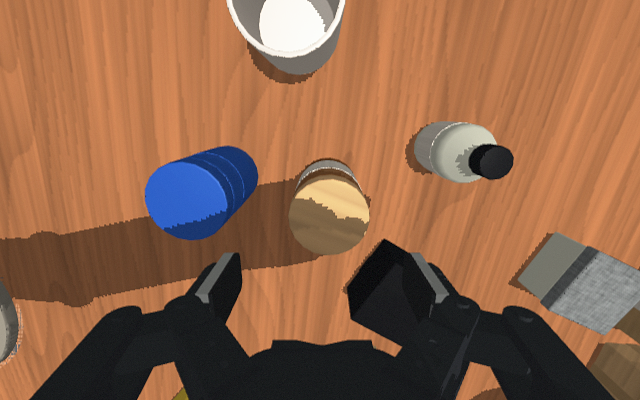

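The lid is at (330,216) with a radius of about 40 px. The prediction was (326,222), so I'll refine by a few mm.

```bash
python3 - <<'E'
from h import *
im=cv2.imread("pics/w1.png"); w=camera_params("wrist")
p=cast(w,(330,216),.1)[0]; q=cast(w,(370,216),.1)[0]; print(p,np.linalg.norm(p-q))
go(p[:2],.045); print(get_obs()["eef_pos"])
E
```

```text
[0.4895 0.2106 0.1   ] 0.029281182129327513
tool y 6.348502100415489 det 1.0
target [0.4895 0.2106] 0.045 shift [0.0075 0.0071 0.1023] turn [-0.0059  0.0025 -0.0009]
[0.4838 0.2027 0.1473]
```

```bash
python3 -m jog '[{"x":0.006,"y":0.006,"z":0,"ax":-0.004,"ay":0,"az":0},{"x":0.006,"y":0.006,"z":0.02,"ax":-0.004,"ay":0,"az":0},{"x":0.006,"y":0.006,"z":0.04,"ax":-0.004,"ay":0,"az":0},{"x":0.006,"y":0.006,"z":0.06,"ax":-0.004,"ay":0,"az":0},{"x":0.006,"y":0.006,"z":0.08,"ax":-0.004,"ay":0,"az":0},{"x":0.006,"y":0.006,"z":0.1,"ax":-0.004,"ay":0,"az":0},{"x":0.006,"y":0.006,"z":0.1,"ax":-0.004,"ay":0,"az":0},{"x":0.006,"y":0.006,"z":0.1,"ax":-0.004,"ay":0,"az":0}]' 1 && python3 -m jog '[{"x":0,"y":0,"z":0,"ax":0,"ay":0,"az":0},{"x":0,"y":0,"z":0,"ax":0,"ay":0,"az":0},{"x":0,"y":0,"z":0,"ax":0,"ay":0,"az":0},{"x":0,"y":0,"z":0,"ax":0,"ay":0,"az":0},{"x":0,"y":0,"z":0,"ax":0,"ay":0,"az":0},{"x":0,"y":0,"z":0,"ax":0,"ay":0,"az":0},{"x":0,"y":0,"z":0,"ax":0,"ay":0,"az":0},{"x":0,"y":0,"z":0,"ax":0,"ay":0,"az":0}]' 0.55 30
```

```text
t: 6.9
eef_pos: [0.4903, 0.2111, 0.0492]
tool_rot: [0.0, 0.667, 0.745, 0.001]
contact_force: [-0.4, -0.5, 0.4]
gripper_width: 1.003
grasp_force: 0.0
t: 7.7
eef_pos: [0.4895, 0.2112, 0.0495]
tool_rot: [-0.0, 0.666, 0.746, 0.001]
contact_force: [-3.5, -0.9, 6.3]
gripper_width: 0.699
grasp_force: 31.0
```

Gripped at 59.4 mm and 31 N. Lifting, then a top view to check the gap and the grasp.

```bash
python3 -m jog '[{"x":0,"y":0,"z":-0.01,"ax":0,"ay":0,"az":0},{"x":0,"y":0,"z":-0.03,"ax":0,"ay":0,"az":0},{"x":0,"y":0,"z":-0.06,"ax":0,"ay":0,"az":0},{"x":0,"y":0,"z":-0.09,"ax":0,"ay":0,"az":0},{"x":0,"y":0,"z":-0.1,"ax":0,"ay":0,"az":0},{"x":0,"y":0,"z":-0.1,"ax":0,"ay":0,"az":0}]'; python3 - <<'E'
from m import *
c=camera_params("top"); im=read_camera("top")[:,:,::-1].copy(); cv2.imwrite("pics/top2full.png",im)
cv2.imwrite("pics/top2.png",cv2.resize(im[180:250,220:420],None,fx=4,fy=4,interpolation=cv2.INTER_CUBIC))
print(crate_pose(c,im))
hsv=cv2.cvtColor(im,cv2.COLOR_BGR2HSV)
for n,x0,x1 in(("band",325,368),("tin",372,400)):
    m=((hsv[...,1]<80)&(hsv[...,2]>150)).astype(np.uint8); w=np.zeros_like(m); w[190:245,x0:x1]=m[190:245,x0:x1]
    k=max(cv2.findContours(w,0,1)[0],key=cv2.contourArea);P=cast(c,k[:,0],.062)[:,:2]
    r=cv2.minAreaRect((P*1000).astype(np.float32));print(n,cv2.boundingRect(k),r,fc(np.array(r[0])/1000))
E
```

```text
t: 8.3
eef_pos: [0.49, 0.2114, 0.1498]
tool_rot: [0.0, 0.666, 0.746, 0.002]
contact_force: [0.4, -0.4, -2.4]
gripper_width: 0.691
grasp_force: 33.8
(((534.0598754882812, -130.99179077148438), (109.69676971435547, 247.91329956054688), 6.379384994506836), (317, 193, 84, 44))
band (355, 201, 10, 29) ((531.6917114257812, -131.4732208251953), (85.50245666503906, 21.301721572875977), 6.487168788909912) [-0.0023 -0.0002]
tin (372, 198, 26, 26) ((545.1906127929688, -206.94540405273438), (75.18528747558594, 75.34784698486328), 89.64774322509766) [ 0.0027 -0.0767]
```

View pics/top2.png

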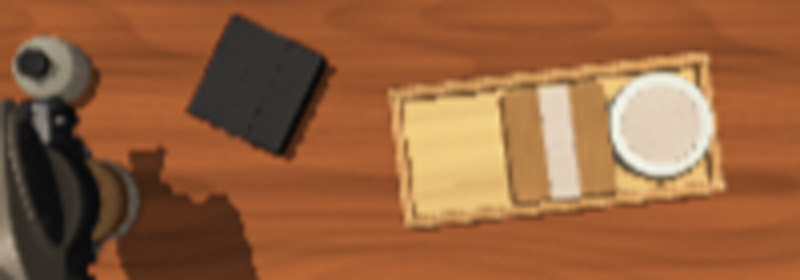

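The crate is unchanged. The carton sits square at y≈0, the tin is at the -y end, and the gap at the +y end is clear. Carrying the jar to crate y≈0.080.

```bash
python3 -c "
from h import *
go(cr(0.0,.080),.15)"
```

```text
tool y 6.439141167145724 det 1.0
target [ 0.5251 -0.0515] 0.15 shift [-0.2649  0.0064 -0.0018] turn [ 0.0006 -0.0008  0.0007]
```

```bash
python3 -m jog '[{"x":-0.02,"y":0,"z":0,"ax":0,"ay":0,"az":0},{"x":-0.05,"y":0.002,"z":0,"ax":0,"ay":0,"az":0},{"x":-0.085,"y":0.003,"z":0,"ax":0,"ay":0,"az":0},{"x":-0.12,"y":0.004,"z":0,"ax":0,"ay":0,"az":0},{"x":-0.155,"y":0.005,"z":0,"ax":0,"ay":0,"az":0},{"x":-0.19,"y":0.006,"z":0,"ax":0,"ay":0,"az":0},{"x":-0.22,"y":0.006,"z":0,"ax":0,"ay":0,"az":0},{"x":-0.245,"y":0.006,"z":0,"ax":0,"ay":0,"az":0},{"x":-0.26,"y":0.006,"z":0,"ax":0,"ay":0,"az":0},{"x":-0.265,"y":0.006,"z":0,"ax":0,"ay":0,"az":0},{"x":-0.265,"y":0.006,"z":0,"ax":0,"ay":0,"az":0}]'; python3 - <<'E'
from h import *
go(cr(0.0,.080),.0555); o=get_obs(); print(fc(o["eef_pos"]))
w=camera_params("wrist"); cv2.imwrite("pics/w2.png",read_camera("wrist")[:,:,::-1])
s=camera_params("scene"); cv2.imwrite("pics/s2.png",cv2.resize(read_camera("scene")[120:270,230:430,::-1],None,fx=4,fy=4,interpolation=cv2.INTER_CUBIC))
E
```

```text
t: 9.45
eef_pos: [0.5239, -0.0522, 0.1471]
tool_rot: [-0.001, 0.667, 0.745, -0.001]
contact_force: [-0.1, 0.4, -4.1]
gripper_width: 0.696
grasp_force: 33.8
tool y 6.345518802619209 det 1.0
target [ 0.5251 -0.0515] 0.0555 shift [0.0006 0.0015 0.0916] turn [-0.0023  0.0001 -0.001 ]
[-0.0013  0.0794]
```

View pics/w2.png

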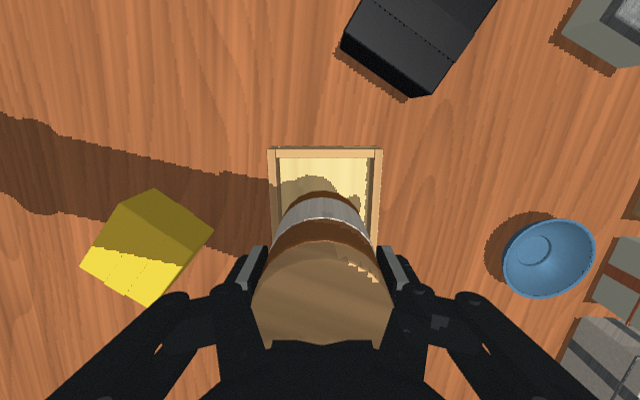

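The wrist view shows the jar held upright over the free end. The end wall's inner edge is near row 158, with the side walls' inner edges at columns ~277 and ~372. The jar's far bottom edge is near (322,190). I'll check the clearances.

```bash
python3 - <<'E'
from h import *
w=camera_params("wrist"); o=get_obs()
for n,uv,z in(("wall outer",(325,149),.031),("wall inner",(325,157.5),.031),("left inner",(277,175),.031),("right inner",(373,175),.031),("jar far bottom",(322,190.5),o["eef_pos"][2]-.0495)): print(n,fc(cast(w,uv,z)[0]))
go(cr(0.0,.080),.0555)
E
```

```text
wall outer [0.0028 0.1286]
wall inner [0.0029 0.1207]
left inner [-0.0428  0.104 ]
right inner [0.0487 0.1042]
jar far bottom [0.0001 0.107 ]
tool y 6.488029337794167 det 1.0
target [ 0.5251 -0.0515] 0.0555 shift [-0.001   0.0008  0.092 ] turn [-0.0015 -0.0005  0.0015]
```

Margins suggest shifting about 3.5 mm towards +y and 3 mm in x. Lowering gently.

```bash
python3 -m jog '[{"x":0.003,"y":0.003,"z":0.005,"ax":0,"ay":0,"az":0},{"x":0.003,"y":0.004,"z":0.015,"ax":0,"ay":0,"az":0},{"x":0.003,"y":0.004,"z":0.027,"ax":0,"ay":0,"az":0},{"x":0.003,"y":0.004,"z":0.039,"ax":0,"ay":0,"az":0},{"x":0.003,"y":0.004,"z":0.05,"ax":0,"ay":0,"az":0},{"x":0.003,"y":0.004,"z":0.06,"ax":0,"ay":0,"az":0},{"x":0.003,"y":0.004,"z":0.07,"ax":0,"ay":0,"az":0},{"x":0.003,"y":0.004,"z":0.077,"ax":0,"ay":0,"az":0},{"x":0.003,"y":0.004,"z":0.082,"ax":0,"ay":0,"az":0},{"x":0.003,"y":0.004,"z":0.085,"ax":0,"ay":0,"az":0},{"x":0.003,"y":0.004,"z":0.085,"ax":0,"ay":0,"az":0}]'; python3 -m jog '[{"x":0,"y":0,"z":0.002,"ax":0,"ay":0,"az":0},{"x":0,"y":0,"z":0.003,"ax":0,"ay":0,"az":0},{"x":0,"y":0,"z":0.003,"ax":0,"ay":0,"az":0}]'; python3 -c "
from h import *
print(fc(get_obs()['eef_pos']))"
```

```text
t: 10.65
eef_pos: [0.5284, -0.0485, 0.0631]
tool_rot: [-0.0, 0.666, 0.746, -0.0]
contact_force: [0.5, -0.3, -3.1]
gripper_width: 0.695
grasp_force: 33.8
t: 10.95
eef_pos: [0.5285, -0.0484, 0.0604]
tool_rot: [0.0, 0.666, 0.746, 0.0]
contact_force: [0.0, -0.3, -3.9]
gripper_width: 0.695
grasp_force: 33.8
[0.0037 0.0827]
```

No contact yet and the force still shows the jar's full weight, so I'll go down in 1 mm steps.

```bash
python3 -m jog '[{"x":0,"y":0,"z":0.001,"ax":0,"ay":0,"az":0},{"x":0,"y":0,"z":0.002,"ax":0,"ay":0,"az":0},{"x":0,"y":0,"z":0.003,"ax":0,"ay":0,"az":0},{"x":0,"y":0,"z":0.003,"ax":0,"ay":0,"az":0}]'; python3 -m jog '[{"x":0,"y":0,"z":0.001,"ax":0,"ay":0,"az":0},{"x":0,"y":0,"z":0.001,"ax":0,"ay":0,"az":0}]';python3 -m jog '[{"x":0,"y":0,"z":0.001,"ax":0,"ay":0,"az":0},{"x":0,"y":0,"z":0.001,"ax":0,"ay":0,"az":0}]'
```

```text
t: 11.35
eef_pos: [0.5283, -0.0484, 0.0571]
tool_rot: [-0.0, 0.666, 0.746, -0.0]
contact_force: [0.1, -0.3, -3.4]
gripper_width: 0.695
grasp_force: 33.8
t: 11.55
eef_pos: [0.5283, -0.0484, 0.0561]
tool_rot: [-0.0, 0.666, 0.746, -0.0]
contact_force: [0.2, -0.9, -2.9]
gripper_width: 0.696
grasp_force: 33.8
t: 11.75
eef_pos: [0.5285, -0.0485, 0.0556]
tool_rot: [-0.0, 0.667, 0.745, 0.0]
contact_force: [-0.9, -0.5, 1.3]
gripper_width: 0.692
grasp_force: 34.0
```

Contact came at z = 0.0556, exactly the expected floor height. Releasing and rising.

```bash
python3 -m jog '[{"x":0,"y":0,"z":0,"ax":0,"ay":0,"az":0},{"x":0,"y":0,"z":0,"ax":0,"ay":0,"az":0},{"x":0,"y":0,"z":0,"ax":0,"ay":0,"az":0},{"x":0,"y":0,"z":0,"ax":0,"ay":0,"az":0},{"x":0,"y":0,"z":0,"ax":0,"ay":0,"az":0},{"x":0,"y":0,"z":0,"ax":0,"ay":0,"az":0}]' 1 && python3 -m jog '[{"x":0,"y":0,"z":-0.01,"ax":0,"ay":0,"az":0},{"x":0,"y":0,"z":-0.03,"ax":0,"ay":0,"az":0},{"x":0,"y":0,"z":-0.06,"ax":0,"ay":0,"az":0},{"x":0,"y":0,"z":-0.1,"ax":0,"ay":0,"az":0},{"x":0,"y":0,"z":-0.14,"ax":0,"ay":0,"az":0},{"x":0.05,"y":0,"z":-0.15,"ax":0,"ay":0,"az":0},{"x":0.1,"y":0,"z":-0.15,"ax":0,"ay":0,"az":0},{"x":0.15,"y":0,"z":-0.15,"ax":0,"ay":0,"az":0},{"x":0.2,"y":0,"z":-0.15,"ax":0,"ay":0,"az":0},{"x":0.25,"y":0,"z":-0.15,"ax":0,"ay":0,"az":0},{"x":0.25,"y":0,"z":-0.15,"ax":0,"ay":0,"az":0}]'; python3 - <<'E'
from m import *
c=camera_params("top"); t=read_camera("top")[:,:,::-1].copy(); s=read_camera("scene")[:,:,::-1].copy()
r=lambda i:cv2.resize(i,(800,290),interpolation=cv2.INTER_CUBIC)
cv2.imwrite("pics/end.png",np.vstack([r(t[180:250,220:413]),cv2.resize(s[140:240,210:410],(600,300))[:, :] if 0 else cv2.copyMakeBorder(cv2.resize(s[135:240,220:430],(600,300)),0,0,0,200,0)]))
hsv=cv2.cvtColor(t,cv2.COLOR_BGR2HSV)
for n,x0,x1 in(("band",345,368),("tin",372,400)):
    m=((hsv[...,1]<80)&(hsv[...,2]>150)).astype(np.uint8); w=np.zeros_like(m); w[190:245,x0:x1]=m[190:245,x0:x1]
    k=max(cv2.findContours(w,0,1)[0],key=cv2.contourArea);P=cast(c,k[:,0],.062)[:,:2]
    q=cv2.minAreaRect((P*1000).astype(np.float32));print(n,q[1:],fc(np.array(q[0])/1000))
E
```

```text
t: 12.35
eef_pos: [0.5285, -0.0484, 0.0553]
tool_rot: [0.0, 0.666, 0.746, 0.0]
contact_force: [0.4, -0.8, -0.3]
gripper_width: 0.998
grasp_force: 0.0
t: 13.45
eef_pos: [0.4988, 0.2084, 0.2057]
tool_rot: [-0.001, 0.662, 0.749, 0.001]
contact_force: [-0.5, 0.1, -0.1]
gripper_width: 0.997
grasp_force: 0.0
band ((85.50245666503906, 21.301721572875977), 6.487168788909912) [-0.0023 -0.0002]
tin ((75.18528747558594, 75.34784698486328), 89.64774322509766) [ 0.0027 -0.0767]
```

View pics/end.png

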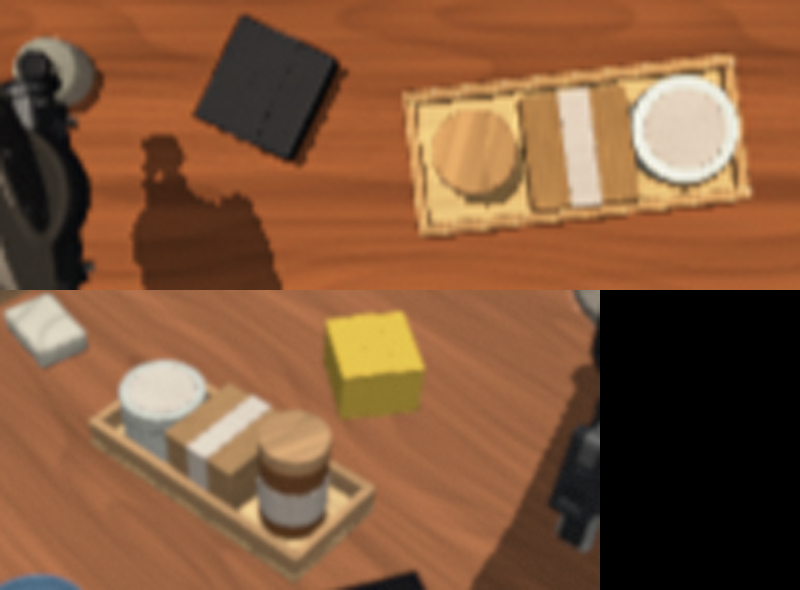

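Both views show the jar upright on the crate floor at the free end, with the carton and tin flush beside it and the robot clear. Handing in.

```bash
python3 -c "
from h import *
print(fc(cast(camera_params('top'),(334.8,216.2),.106)[0])); print(hand_in())"
```

```text
[0.002  0.0749]
the job is handed in; nothing more can be done
None
```

The job is handed in: the candle jar stands upright on the crate floor in one row with the carton and tin, and the other goods were left where they were. The hand-in gave no verdict, so this rests on my final camera check (jar at crate x 0.002, y 0.075).

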